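Load the reference balls and slide the carrier under the camera

ROBOT

A 7-joint arm with a two-finger parallel gripper is mounted at the origin on the work surface. World frame = base frame: x ahead of the robot, y to its left, z up, the work surface at z = 0. Lengths are in m, angles in rad, forces in N, time in s.
With the tool pointing down it reaches from about 0.425 to 0.8 m from the base axis. Payload 8.3 kg.
Tool frame: the origin (TCP) lies midway between the tips of the shut fingers; the grasp point (between the pads) lies 19 mm behind it; z points along the fingers, y is the line along which they close (so a half turn about z gives the same grasp; the last joint's range is limited). The gripper opens to 85 mm and grips with 20 to 120 N. Pads are 22 mm wide; open, the fingers measure 114 mm over their backs; the gripper's body (76 mm by 85 mm) begins 54 mm behind the grasp point. The pads swing forward as they close: fully open they stand 13 mm farther back than shut.
Start: joints at [-1.231, 0.383, 0.016, 1.37, -0.006, 1.388, -0.046], TCP at [0.245, 0.575, 0.231] pointing down, gripper open.
Joint ranges: [-2.95, 2.95], [-0.25, 2.06], [-1.52, 1.56], [0.18, 2.33], [-1.44, 4.58], [0.02, 2.06], [-3.01, 3.01]. Speed limits (rad/s): [2.39, 2.39, 3.01, 3.01, 3.14, 3.14, 3.14].

INTERFACE

Orientations are given as [roll, pitch, yaw] about the fixed x, y, z axes, in that order (R = Rz(yaw) Ry(pitch) Rx(roll)).
In Python, from cell import r, ungrasp, close, solve_ik, grab_frame, calibration gives the robot as it stands. The module is installed in compiled form; this text tells all that it offers. Calls block until the motion is done:
- r.move_pose(position, orientation): joint-space move of the TCP to a pose.
- r.move_linear(position, rotation=None, feed=0.15): straight line of the TCP; rotation=None keeps the orientation; feed is the mean speed in m/s.
- r.movej(angles): joint-space move.
- ungrasp() and close(newtons=None): open the fingers fully, or close them until they stop; newtons is the grip in N (None keeps the last).
- r.dwell(seconds).
- solve_ik(position, orientation): joint angles nearest the present ones, or None.
- r.read_state(): the state.
- grab_frame(name): name is "side" or "top"; returns (picture, depth): 480x640x3 uint8, blue, green, red; 480x640 float32, m along the optical axis (not along the pixel's ray), 0 where there is no reading.
- calibration(name): a dict with "fx", "fy", "cx", "cy" (pixels), "R" (3x3) and "t" (3): a world point X has camera coordinates R X + t. Camera axes: x right, y down, z forward; pixel columns grow to the right and rows downward; lengths in m; the calibration is good to about 2 mm. A picture is of the moment at which its call begins. calibration takes no time and is no camera call.
A pose or a line that the arm cannot do raises r.MotionError and nothing moves.
- r.hand_in(): hands the job in; it is judged then, once.
The state is a dict: "clock": time; "joint_positions": joint angles; "qd": joint speeds; "tau": joint torques, N m; "position": TCP position; "tool_rot": TCP orientation; "ft_force": force on the tool from outside, world axes, zero at the start; "moment": the same for the moment, N m; "grip_width": opening from 0.0 (shut) to 1.0 (fully open); "grip_force": force on a finger pad.
Only numpy, scipy, OpenCV 4.12 (cv2) and the standard library are available. Lean on these libraries where they do the work, as an engineer would, in place of code of your own. Each camera call takes 0.05 s, during which the arm holds its last target. There are 200 camera calls.

TASK

Take the three white ceramic balls from the blue store and set them gently, one in each brass well of the sliding carrier under the lamp beam, without bumping the beam. When all three wells are loaded and let go, use the red knob to slide the carrier fully home, away from the knob's side and in under the beam, until it stops, with the balls still seated. Leave the steel ball in its cup and the lens case, the lens post and the bottle where they are.

Things in the scene. Friction and masses are not known exactly. Their poses are not given: they have to be found in the camera images.
- ball_a_center (a point): One of three alike: white ceramic reference ball, 30 mm in diameter, 50 g; the point is its centre. It starts resting on one of the four cups of the blue store, centre 41 mm above the table. The balls' places in the store change.
- ball_b_center (a point): One of three alike: white ceramic reference ball, 30 mm in diameter, 50 g; the point is its centre. It starts resting on one of the four cups of the blue store, centre 41 mm above the table. The balls' places in the store change.
- ball_c_center (a point): One of three alike: white ceramic reference ball, 30 mm in diameter, 50 g; the point is its centre. It starts resting on one of the four cups of the blue store, centre 41 mm above the table. The balls' places in the store change.
- ball_steel_center (a point): Dark steel ball, 30 mm in diameter, 110 g, in the same store; the point is its centre. It must stay in its cup.
- store: Fixed blue tray, 135 (x) x 155 (y) x 12 mm thick, origin at the centre of its underside on the table, free space above. Four grey cups (25 mm outside, 21 mm inside, 18 mm tall) stand on it at x = -35 and +35 mm, y = -42 and +42 mm in its own axes; a ball sits on each cup's rim, sunk 4 mm into it.
- well0 (a point): Well of the grey sliding carrier, nearest the robot (rig y = -84 mm): a brass cup 25 mm outside, 21 mm inside, standing 22 mm above the carrier plate. The point is where the CENTRE of a seated ball lies: 11 mm above the rim, 33 mm above the carrier plate, about 80 mm above the table. It moves with the carrier; its axes are those of the rig.
- well1 (a point): Well of the grey sliding carrier, middle (rig y = 0): a brass cup 25 mm outside, 21 mm inside, standing 22 mm above the carrier plate. The point is where the CENTRE of a seated ball lies: 11 mm above the rim, 33 mm above the carrier plate, about 80 mm above the table. It moves with the carrier; its axes are those of the rig.
- well2 (a point): Well of the grey sliding carrier, farthest from the robot (rig y = +84 mm): a brass cup 25 mm outside, 21 mm inside, standing 22 mm above the carrier plate. The point is where the CENTRE of a seated ball lies: 11 mm above the rim, 33 mm above the carrier plate, about 80 mm above the table. It moves with the carrier; its axes are those of the rig.
- scope: Fixed inspection rig: black base 150 x 370 x 20 mm, origin on the table, right under the middle well when the carrier is fully out; z up; x is the direction in which the carrier slides home (roughly to the robot's right), y along the row of wells (roughly away from the robot). One steel post, 32 mm in diameter and 245 mm tall, stands at x = +65, y = +188 mm.
- head: The rig's black lamp beam with its camera, carried by the post, over the wells; same origin and axes as scope. The beam spans x = +5 to +45, y = -130 to +205 mm, underside 175 mm and top 210 mm above the table (95 mm above the centre of a seated ball); at its middle a camera sits on its far side (x = +35 to +75), hanging down to 160 mm. Do not bump it.
- beam_edge (a point): Middle of the lower near edge of that beam (rig x = +5 mm, 175 mm above the table). With the carrier out, the wells lie within about 5 mm of right under this edge, so an upright gripper would strike the beam: come in from the knob's side (rig -x), the tool leaning back to that side 35 to 45 degrees from vertical. On that side of the edge all is open above.
- stage (a joint): Travel of the carrier in m: 0 fully out (to the knob's side), 0.05 fully home at its stop, along +x of scope. Starts between 0 and 0.01. About 2 N of friction; it stays where it is left. Carrier plate: 90 mm (x) by 230 mm (y), top 47 mm above the table, with a 24 mm wide tongue reaching to 135 mm from the row of wells on its -x side.
- stage_knob (a point): Red upright round knob fixed on the carrier's tongue, 120 mm from the middle well along rig -x: 18 mm in diameter, 38 mm tall, its top 85 mm above the table. The point is on its axis, half-way up, 66 mm above the table. It can be pinched from above or pushed; it moves with the carrier.
- lens_case_mid (a point): Orange lens case, 60 x 45 x 25 mm, the point at its centre. A bystander: leave it where it stands.
- lens_post_mid (a point): Small lens in a black mount on a steel post, foot 44 mm across, 97 mm tall; point on the post 50 mm above the table. A bystander: leave it where it stands.
- cleaner_mid (a point): Clear cleaner bottle with a blue cap, 48 mm across, 90 mm tall, the point at its centre. A bystander: leave it where it stands.
Not all that is in view belongs to the job. Leave any pink look-alike of the part that bears ball_b_center alone. What is shaped like the part that bears ball_c_center but pink is not meant.

How it is judged:
By the outcome, as a careful person would: the job done as asked, in the order asked, and still so for the second after the job is handed in, with the robot touching nothing.
It also fails if it takes over 69 s, if anything falls off the work surface, if the arm or the gripper's body presses on something with over 40 N, if the wrist force passes 120 N, or if a joint passes its speed limit or range.

## Working session

There is one attempt and no reset: what is moved stays moved. The work goes in short steps, each a Python script; the robot and the scene stay as the last script left them, time stands still between calls to the robot, and variables do not carry over. Pictures are saved under pics/ and viewed, at most 10 in all, crops included, and the job is handed in when it is done.

```bash
mkdir -p pics; python3 - <<'E'
from cell import *
import cv2,numpy as np
for n in("top","side"):
    p,d=grab_frame(n);cv2.imwrite(f"pics/{n}0.png",p);np.save(f"{n}0.npy",d)
    c=calibration(n);print(n,c["fx"],c["cx"],c["cy"],-np.array(c["R"]).T@np.array(c["t"]));print(np.array(c["R"]).round(3))
s=r.read_state();print(s)
E
```

```text
top 564.4665316621837 319.6631919019155 241.1715149034875 [0.34948908 0.02195991 1.56000245]
[[-0.017 -1.     0.012]
 [-0.986  0.015 -0.166]
 [ 0.166 -0.014 -0.986]]
side 483.6580759037818 315.213366018402 229.2850213349606 [0.03699704 0.59943634 0.68328985]
[[-0.753 -0.658  0.005]
 [-0.387  0.437 -0.812]
 [ 0.532 -0.614 -0.583]]
{'clock': 0.1, 'joint_positions': array([-1.23091196,  0.38414208,  0.01635209,  1.37104584, -0.00629512,
        1.38818314, -0.04646406]), 'qd': array([-4.73211829e-05,  6.29531243e-04,  1.26844689e-03, -2.09228649e-03,
       -3.77675325e-04, -8.98452068e-04, -1.07318696e-03]), 'tau': array([ 4.10522131e-03, -6.29129934e+01,  8.47963002e-01, -3.72760212e+01,
        1.67457416e-02,  1.02823696e-02, -5.95033748e-05]), 'position': array([0.24476736, 0.57459175, 0.23038761]), 'tool_rot': array([-3.13986326e+00,  1.98262349e-05,  2.73892985e+00]), 'ft_force': array([0.18817173, 0.03714559, 0.3570507 ]), 'moment': array([0.04612436, 0.05172654, 0.00898824]), 'grip_force': 0.0, 'grip_width': 0.9982221442276736}
```

View pics/top0.png

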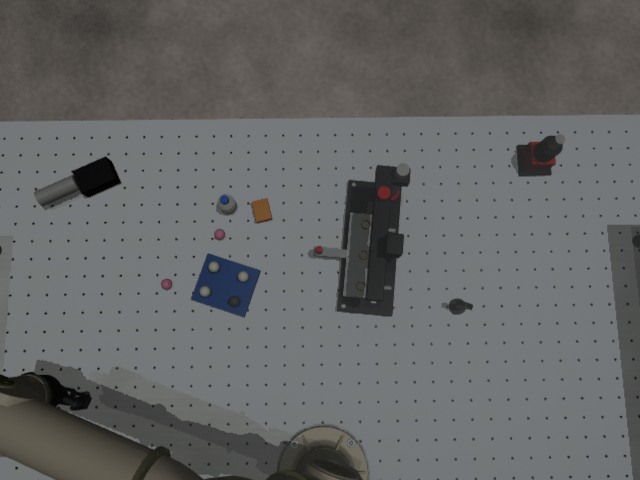

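View pics/side0.png

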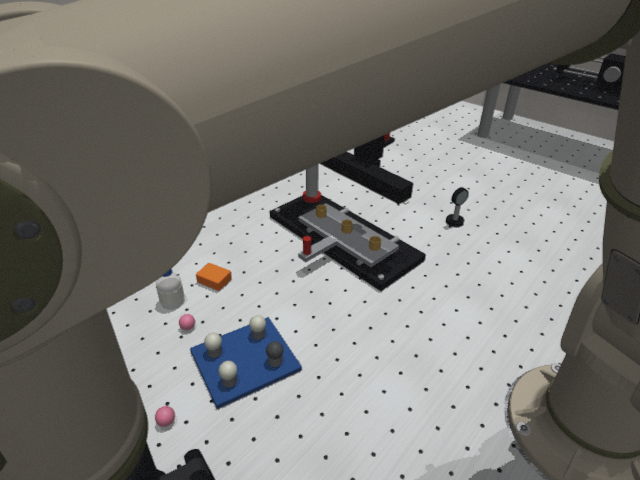

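Top view: candidates for a white ball are the white ones at (214,267), (243,277) and (205,292), the dark steel one at (234,300), and the pink look-alikes at (219,234) and (167,284). I choose the three white ones on the blue store. The knob is near (319,250) and the wells near (365,225), (363,255) and (360,286). Next come close crops.

```bash
python3 - <<'E'
import cv2,numpy as np
p=cv2.imread("pics/top0.png");
a=cv2.resize(p[160:320,185:415],None,fx=3.4,fy=3.4,interpolation=cv2.INTER_CUBIC);a=cv2.convertScaleAbs(a,alpha=1.5);cv2.imwrite("pics/top_c.png",a);print(a.shape)
p=cv2.imread("pics/side0.png")
a=cv2.resize(p[180:410,180:440],None,fx=2.6,fy=2.6,interpolation=cv2.INTER_CUBIC);cv2.imwrite("pics/side_c.png",a);print(a.shape)
E
```

```text
(544, 782, 3)
(598, 676, 3)
```

View pics/top_c.png

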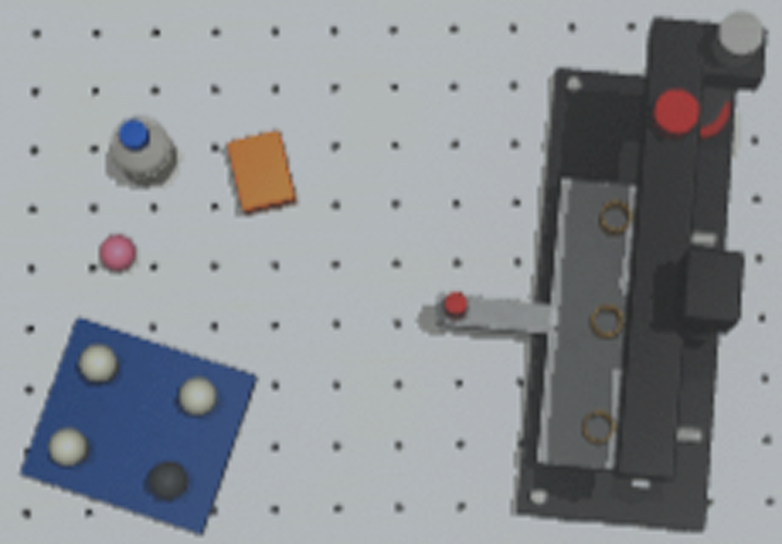

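View pics/side_c.png

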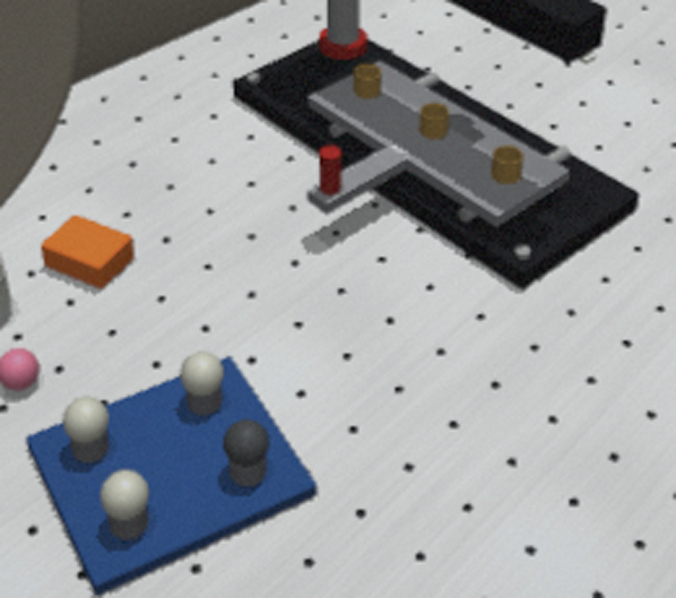

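Crop: the balls sit white at (98,363), (198,396) and (68,447), with the steel one at (168,481). The brass rims are at (615,217), (607,321) and (598,427), and the red knob top is at (456,304). The side crop agrees. I'll locate all of these from both cameras.

```bash
cat > h.py <<'E'
import numpy as np
from cell import *
def pix2w(n,u,v,z):
    c=calibration(n);R=np.array(c["R"]);o=-R.T@np.array(c["t"])
    d=R.T@np.array([(u-c["cx"])/c["fx"],(v-c["cy"])/c["fy"],1]);return o+d*(z-o[2])/d[2]
def fit(model,pts):  # planar rigid fit -> yaw, origin
    model=np.array(model);pts=np.array(pts);m=model.mean(0);q=pts.mean(0);a=model-m;b=pts-q
    th=np.arctan2((a[:,0]*b[:,1]-a[:,1]*b[:,0]).sum(),(a*b).sum())
    Rm=np.array([[np.cos(th),-np.sin(th)],[np.sin(th),np.cos(th)]]);o=q-Rm@m
    return th,o,(pts-(model@Rm.T+o))
E
python3 - <<'E'
from h import *
T=lambda x,y:("top",185+(x+.5)/3.4-.5,160+(y+.5)/3.4-.5)
S=lambda x,y:("side",180+(x+.5)/2.6-.5,180+(y+.5)/2.6-.5)
L={"A":(T(98,363),S(86,422),.041),"B":(T(198,396),S(202,375),.041),"C":(T(68,447),S(125,496),.041),"St":(T(168,481),S(246,443),.041),
"w2":(T(615,217),S(368,70),.069),"w1":(T(607,321),S(435,108),.069),"w0":(T(598,427),S(508,152),.069),"kn":(T(456,304),S(330,151),.085)}
P={}
for k,(t,s,z) in L.items():
    a=pix2w(*t,z)[:2];b=pix2w(*s,z)[:2];P[k]=[a,b];print(k,a.round(4),b.round(4))
for i in (0,1):
    th,o,e=fit([(0,.084),(0,0),(0,-.084),(-.12,0)],[P[k][i] for k in("w2","w1","w0","kn")]);print("rig",np.degrees(th),o,(e*1e3).round(1).tolist())
    b=[P[k][i] for k in "ABC"]+[P["St"][i]]
    th,o,e=fit([(-.035,.042),(.035,.042),(-.035,-.042),(.035,-.042)],b);print("store",np.degrees(th),o,(e*1e3).round(1).tolist())
E
```

```text
A [0.5401 0.2883] [0.5367 0.29  ]
B [0.5125 0.2088] [0.5098 0.2106]
C [0.4738 0.311 ] [0.4716 0.3121]
St [0.4457 0.232 ] [0.4449 0.2327]
w2 [ 0.6468 -0.1239] [ 0.6468 -0.1246]
w1 [ 0.5636 -0.1151] [ 0.5649 -0.1173]
w0 [ 0.4804 -0.1056] [ 0.4812 -0.1071]
kn [0.5765 0.0035] [0.5766 0.0043]
rig -96.25342787140036 [ 0.56353012 -0.11512092] [[-0.3, 0.3], [0.1, 0.0], [0.4, 0.4], [-0.1, -0.7]]
store -109.17433258073714 [0.4930429  0.26000815] [[-4.1, 9.0], [-8.7, -4.4], [8.9, 4.1], [3.9, -8.8]]
rig -95.94784570449941 [ 0.56428974 -0.11601279] [[-1.0, 0.1], [0.6, -1.3], [0.4, 0.2], [-0.1, 0.9]]
store -108.7092870618734 [0.49074381 0.26135624] [[-5.1, 9.0], [-9.5, -4.1], [9.4, 4.1], [5.2, -9.0]]
```

```bash
cat >> h.py <<'E'
from scipy.spatial.transform import Rotation as Ro
YAW=np.radians(-96.1);O=np.array([.5639,-.1156])   # rig axes; middle well as found
RX=np.array([np.cos(YAW),np.sin(YAW),0]);RY=np.array([-np.sin(YAW),np.cos(YAW),0])
def rot(z,y):
    z=z/np.linalg.norm(z);y=y/np.linalg.norm(y);return Ro.from_matrix(np.c_[np.cross(y,z),y,z])
def pose(g,R,deep=.002):   # grasp point -> TCP position, rpy
    return np.array(g)+R.as_matrix()[:,2]*(.019+deep),R.as_euler('xyz')
def lean(deg,s):
    a=np.radians(deg);return rot(np.sin(a)*RX-[0,0,np.cos(a)],s*RY)
def well(i,dz=0.): return np.r_[O,.080+dz]+(i-1)*.084*RY
SY,SO,_=fit([(.035,.042),(.035,-.042),(-.035,.042),(-.035,-.042)],
  [(.5384,.2891),(.5112,.2097),(.4727,.3116),(.4453,.2323)])
c,s=np.cos(SY),np.sin(SY);sto=lambda x,y:np.r_[SO+[c*x-s*y,s*x+c*y],.041]
BALL={"A":sto(.035,.042),"B":sto(.035,-.042),"C":sto(-.035,.042)}
def down(s): return rot(np.array([0,0,-1.]),s*np.array([-np.sin(SY),np.cos(SY),0]))
E
python3 - <<'E'
from h import *
print(np.degrees(SY),SO,_*1e3,{k:v.round(4) for k,v in BALL.items()})
f=lambda q:None if q is None else np.round(q,2)
for s in(1,-1):
    for k in BALL:print("pick",s,k,f(solve_ik(*pose(BALL[k],down(s)))))
    for i in(2,1,0):
        for d in(38,42):
            R=lean(d,s);b=-.12*R.as_matrix()[:,2];print("well",s,i,d,f(solve_ik(*pose(well(i),R))),f(solve_ik(*pose(well(i)+b,R))))
    R=rot(np.array([0,0,-1.]),s*RY)
    for t in(0,.05):print("knob",s,f(solve_ik(*pose(np.r_[O,.075]+(t-.12)*RX,R,0))))
E
```

```text
Traceback (most recent call last):
NameError: name '_' is not defined
```

```bash
python3 - <<'E'
from h import *
print(np.degrees(SY),SO,{k:v.round(4) for k,v in BALL.items()})
f=lambda q:None if q is None else np.round(q,2).tolist()
for s in(1,-1):
    for k in BALL:print("pick",s,k,f(solve_ik(*pose(BALL[k],down(s)))))
    for i in(2,1,0):
        for d in(38,42):
            R=lean(d,s);b=-.12*R.as_matrix()[:,2];print("well",s,i,d,f(solve_ik(*pose(well(i),R))),f(solve_ik(*pose(well(i)+b,R))))
    R=rot(np.array([0,0,-1.]),s*RY)
    for t in(0,.05):print("knob",s,f(solve_ik(*pose(np.r_[O,.075]+(t-.12)*RX,R,0))))
E
```

```text
-18.957478826425504 [0.4919   0.260675] {'A': array([0.5386, 0.289 , 0.041 ]), 'B': array([0.5114, 0.2096, 0.041 ]), 'C': array([0.4724, 0.3118, 0.041 ])}
pick 1 A [-0.68, 0.54, 0.18, 1.65, -0.11, 0.96, 0.78]
pick 1 B [-0.66, 0.44, 0.26, 1.82, -0.14, 0.9, 0.91]
pick 1 C [-0.76, 0.46, 0.15, 1.78, -0.09, 0.91, 0.67]
well 1 2 38 [-0.56, 0.77, 0.6, 1.49, 0.27, 1.13, -0.32] [-0.69, 0.72, 0.67, 1.36, 0.23, 1.35, -0.29]
well 1 2 42 [-0.59, 0.8, 0.6, 1.48, 0.32, 1.15, -0.37] [-0.72, 0.76, 0.69, 1.35, 0.26, 1.36, -0.33]
well 1 1 38 [-0.65, 0.62, 0.59, 1.74, 0.36, 1.07, -0.44] [-0.78, 0.54, 0.63, 1.61, 0.34, 1.31, -0.42]
well 1 1 42 [-0.68, 0.65, 0.59, 1.73, 0.41, 1.09, -0.49] [-0.82, 0.59, 0.64, 1.6, 0.36, 1.33, -0.46]
well 1 0 38 [-0.75, 0.47, 0.6, 1.96, 0.44, 1.04, -0.56] [-0.87, 0.36, 0.59, 1.82, 0.42, 1.31, -0.56]
well 1 0 42 [-0.77, 0.51, 0.58, 1.95, 0.48, 1.07, -0.62] [-0.9, 0.42, 0.59, 1.81, 0.44, 1.33, -0.6]
knob 1 [-0.52, 0.48, 0.6, 1.74, -0.31, 1.01, 0.08]
knob 1 [-0.51, 0.5, 0.7, 1.75, -0.37, 1.02, 0.21]
pick -1 A [-0.98, 0.6, 0.6, 1.67, -0.39, 0.99, -2.15]
pick -1 B [-0.93, 0.49, 0.6, 1.83, -0.34, 0.92, -2.07]
pick -1 C [-1.09, 0.51, 0.57, 1.79, -0.34, 0.94, -2.27]
well -1 2 38 [-0.27, 0.69, 0.15, 1.48, 0.58, 1.23, 2.62] [-0.33, 0.63, 0.08, 1.34, 0.57, 1.46, 2.63]
well -1 2 42 [-0.29, 0.72, 0.14, 1.47, 0.64, 1.26, 2.56] [-0.35, 0.67, 0.07, 1.33, 0.63, 1.49, 2.58]
well -1 1 38 [-0.33, 0.55, 0.16, 1.72, 0.6, 1.16, 2.52] [-0.39, 0.47, 0.09, 1.59, 0.57, 1.41, 2.54]
well -1 1 42 [-0.35, 0.58, 0.15, 1.71, 0.66, 1.21, 2.47] [-0.4, 0.51, 0.06, 1.58, 0.62, 1.45, 2.48]
well -1 0 38 [-0.4, 0.41, 0.17, 1.94, 0.62, 1.13, 2.43] [-0.45, 0.32, 0.08, 1.8, 0.56, 1.39, 2.45]
well -1 0 42 [-0.41, 0.45, 0.15, 1.93, 0.67, 1.17, 2.37] [-0.47, 0.37, 0.05, 1.79, 0.61, 1.43, 2.39]
knob -1 [0.81, 0.85, -1.29, 1.68, 0.85, 1.29, 2.38]
knob -1 [-0.86, 0.89, 1.35, 1.77, -0.92, 1.28, -2.52]
```

```bash
cat >> h.py <<'E'
def pick(k):
    R=down(1);b=BALL[k];up=np.array([0,0,.09])
    r.move_pose(*pose(b+up,R));r.move_linear(pose(b,R)[0],feed=.15);close(25)
    w=r.read_state();print("grip",k,w["grip_width"],w["grip_force"]);r.move_linear(pose(b+up,R)[0],feed=.25)
def above(i,h,back=.0):
    R=lean(40,1);return pose(well(i,h)-back*R.as_matrix()[:,2],R)
E
python3 - <<'E'
from h import *
import cv2
pick("A");print(r.read_state()["clock"])
r.move_pose(*above(2,.0,.12));print(r.read_state()["clock"])
r.move_linear(above(2,.012)[0],feed=.12)
s=r.read_state();print(s["clock"],s["grip_width"],s["ft_force"])
t,_=grab_frame("top");p,_=grab_frame("side")
a=cv2.resize(t[180:310,290:420],(560,560),interpolation=cv2.INTER_CUBIC);cv2.imwrite("pics/t1.png",cv2.convertScaleAbs(a,alpha=1.6))
cv2.imwrite("pics/s1.png",cv2.resize(p[160:310,230:430],(800,600),interpolation=cv2.INTER_CUBIC))
E
```

```text
grip A 0.3320390671698158 24.37384933233261
3.4917
4.8417
5.9167 0.32855450550908466 [ 0.24490957 -0.09672995 -1.07703709]
```

View pics/s1.png

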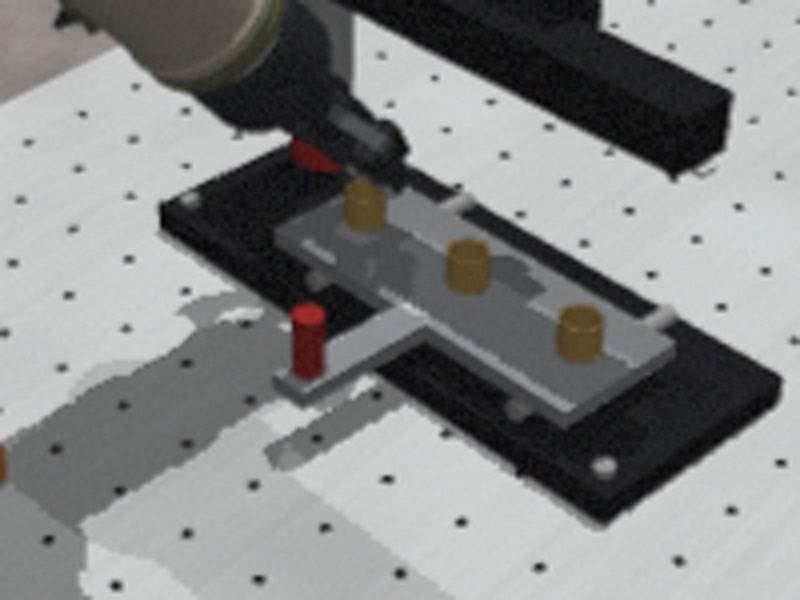

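View pics/t1.png

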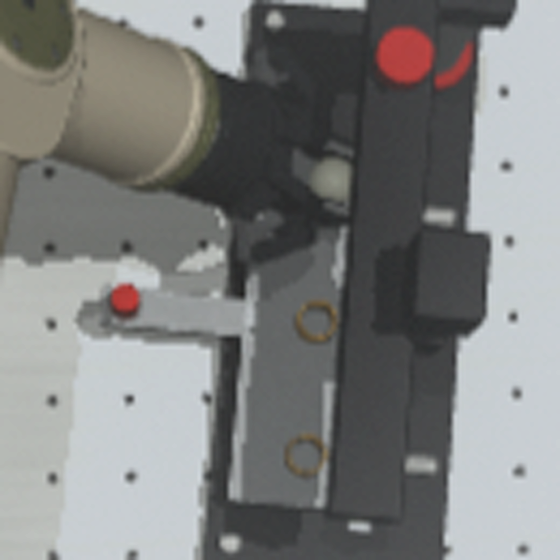

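The top crop shows the held ball at about (329,181), left of the beam edge and over the far well. In the side view the ball is hidden behind the fingers. I'll check where it is against the well.

```bash
python3 - <<'E'
from h import *
k=560/130
for n,x,y,z in(("ball",328.5,181,.092),("w1rim",316,321,.069),("w0rim",305,455,.069),("knob",124,298,.085)):
    print(n,pix2w("top",290+(x+.5)/k-.5,180+(y+.5)/k-.5,z))
print(well(2),well(1),well(0),O-.12*RX[:2]); s=r.read_state();print(s["position"],above(2,.012))
E
```

```text
ball [ 0.64713148 -0.12276767  0.092     ]
w1rim [ 0.56339813 -0.11456278  0.069     ]
w0rim [ 0.48037615 -0.10532106  0.069     ]
knob [0.5771735 0.0044222 0.085    ]
[ 0.64742439 -0.12452618  0.08      ] [ 0.5639 -0.1156  0.08  ] [ 0.48037561 -0.10667382  0.08      ] [0.57665169 0.00372055]
[ 0.64671505 -0.13699415  0.07643716] (array([ 0.64598998, -0.13794829,  0.07591307]), array([3.14159265, 0.6981317 , 1.46433124]))
```

```bash
cat >> h.py <<'E'
def place(i):
    r.move_linear(above(i,.012)[0],feed=.15);f0=r.read_state()["ft_force"]
    for h in(.003,.0015,.0005):
        r.move_linear(above(i,h)[0],feed=.04)
        s=r.read_state();df=s["ft_force"]-f0;print(i,h,df.round(2),(s["position"]-above(i,h)[0]).round(4))
        if df[2]>1.5:break
    ungrasp();r.move_linear(above(i,0,.13)[0],feed=.15);print(r.read_state()["clock"])
E
python3 - <<'E'
from h import *
import cv2
place(2)
t,_=grab_frame("top");p,_=grab_frame("side")
a=cv2.resize(t[190:310,330:410],(400,600),interpolation=cv2.INTER_CUBIC);b=cv2.resize(p[170:290,265:345],(400,600),interpolation=cv2.INTER_CUBIC)
cv2.imwrite("pics/p2.png",cv2.convertScaleAbs(np.hstack([a,b]),alpha=1.4))
E
```

```text
2 0.003 [ 1.18 -0.37 -0.77] [-0.0003  0.     -0.0005]
2 0.0015 [ 0.68 -0.41  0.25] [-0. -0. -0.]
2 0.0005 [ 1.84 -0.19 -0.12] [ 0.0001 -0.      0.0001]
8.75
```

View pics/p2.png

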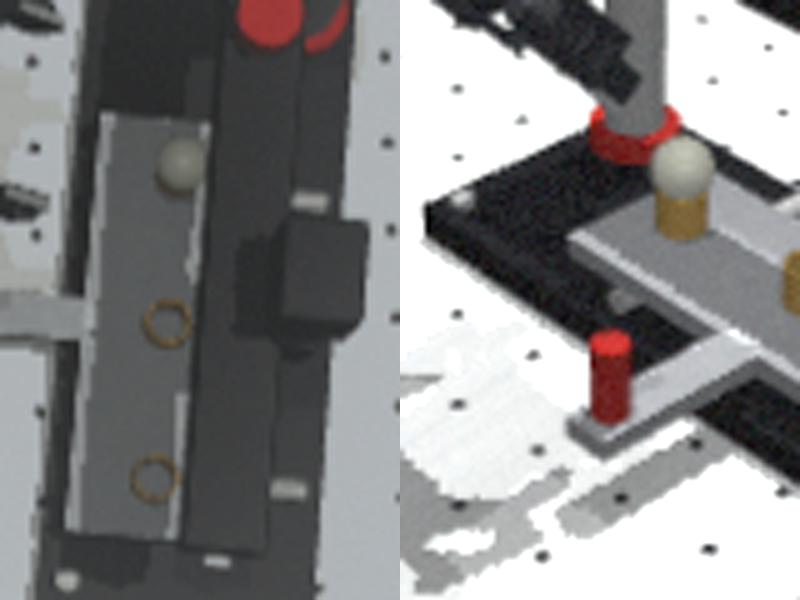

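The first ball sits upright on the far well, and the carrier hasn't moved. On to the other two.

```bash
python3 - <<'E'
from h import *
import cv2
for k,i in(("B",1),("C",0)):
    pick(k);r.move_pose(*above(i,0,.13));place(i)
    if r.read_state()["grip_width"]<.9: raise SystemExit("grip")
t,_=grab_frame("top");p,_=grab_frame("side")
a=cv2.resize(t[190:310,300:400],(400,480),interpolation=cv2.INTER_CUBIC);b=cv2.resize(p[180:300,270:370],(400,480),interpolation=cv2.INTER_CUBIC)
cv2.imwrite("pics/p3.png",cv2.convertScaleAbs(np.hstack([a,b]),alpha=1.4))
E
```

```text
grip B 0.3308346794163867 24.36853051185608
1 0.003 [-0.75 -0.95  0.67] [-0.      0.0003 -0.0002]
1 0.0015 [ 0.62 -1.52  0.41] [ 0.  0. -0.]
1 0.0005 [-0.48 -0.8   2.23] [ 0.0001 -0.      0.0001]
16.4333
grip C 0.3321673061069875 24.392858147621155
0 0.003 [ 0.13 -0.04 -0.45] [-0.      0.0002 -0.0001]
0 0.0015 [-0.54 -0.33  0.67] [-0. -0. -0.]
0 0.0005 [0.02 0.22 1.49] [ 0.0001 -0.0001  0.0001]
24.3333
```

View pics/p3.png

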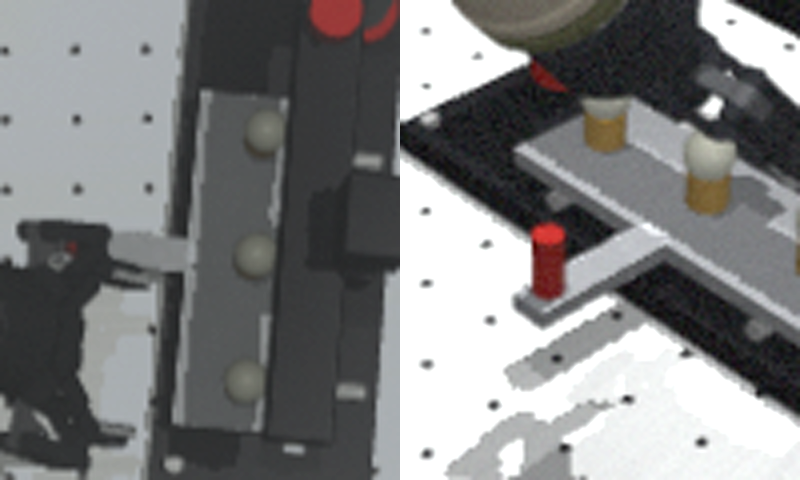

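All three are seated in their wells. Next I pinch the knob from above and push the carrier home until it stops.

```bash
python3 - <<'E'
from h import *
import cv2
s=r.read_state();r.move_linear(s["position"]+[0,0,.08],feed=.2)
R=rot(np.array([0,0,-1.]),RY)
kn=lambda t,z:pose(np.r_[O,z]+(t-.12)*RX,R,0)
r.move_pose(*kn(0,.15));r.move_linear(kn(0,.074)[0],feed=.12);close(30)
s=r.read_state();print("knob",s["grip_width"],s["grip_force"],s["clock"]);f0=s["ft_force"]
r.move_linear(kn(.036,.074)[0],feed=.04)
t=.036
while t<.058:
    t+=.002;r.move_linear(kn(t,.074)[0],feed=.03);f=(r.read_state()["ft_force"]-f0)@RX
    print(round(t,3),round(f,1),end="; ")
    if f<-12:break
r.dwell(.2);print((r.read_state()["ft_force"]-f0)@RX)
ungrasp();r.move_linear(kn(t,.16)[0],feed=.12);
r.move_linear(kn(-.06,.25)[0],feed=.25);r.move_pose(*pose([.45,.2,.3],R))
t,_=grab_frame("top");p,_=grab_frame("side")
a=cv2.resize(t[190:310,300:400],(400,480),interpolation=cv2.INTER_CUBIC);b=cv2.resize(p[180:300,280:400],(400,480),interpolation=cv2.INTER_CUBIC)
cv2.imwrite("pics/p4.png",cv2.convertScaleAbs(np.hstack([a,b]),alpha=1.4));print(r.read_state()["clock"])
E
```

```text
knob 0.19439958033785423 33.40482294559479 27.1583
0.038 -1.7; 0.04 -1.2; 0.042 -1.5; 0.044 -1.9; 0.046 -1.0; 0.048 0.0; 0.05 -1.0; 0.052 -6.2; 0.054 -10.2; 0.056 -15.4; -14.539865864559866
34.0833
```

View pics/p4.png

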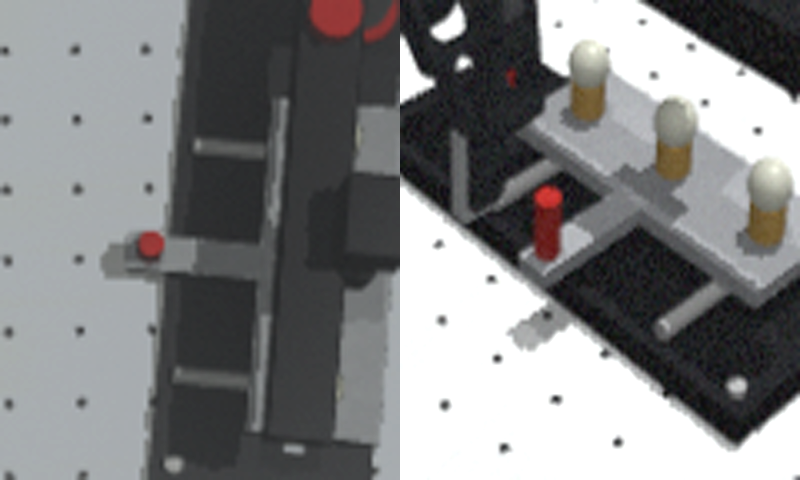

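All three balls are still seated and the carrier has slid in under the beam, with the knob at crop (150,244). I'll measure the knob's travel precisely before handing in.

```bash
python3 - <<'E'
from h import *
import cv2
def knob(p):
    q=p[235:265,305:350].astype(int);m=(q[...,2]>q[...,1]+50)&(q[...,2]>q[...,0]+50);v,u=np.nonzero(m);return pix2w("top",u.mean()+305,v.mean()+235,.085),m.sum()
a,n=knob(cv2.imread("pics/top0.png"));b,m=knob(grab_frame("top")[0]);print(a,n,b,m,(b-a)@RX)
print("knob->post line: stage est", (b[:2]-O)@RX[:2]+.12)
E
```

```text
[0.57725492 0.0036851  0.085     ] 25 [ 0.57209852 -0.04535625  0.085     ] 27 0.04931161641824037
knob->post line: stage est 0.049282764456679784
```

```bash
python3 -c "
from cell import *
print(r.hand_in())"
```

```text
the job is handed in; nothing more can be done
None
```

The job is handed in: all three white balls are seated in the brass wells, and the carrier is home against its stop (15 N push, about 49 mm of travel measured). The steel ball and bystanders were not touched, and it took about 34 s of robot time.

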